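# Key and seat the drying-pot lid

### The arm

A 6-joint arm with a two-finger parallel gripper is mounted at the origin on the work surface. World frame = base frame: x ahead of the robot, y to its left, z up, the work surface at z = 0. Lengths are in mm, angles in rad, forces in N, time in s.
With the tool pointing down it reaches from about 350 to 975 mm from the base axis. Payload 7.1 kg.
Tool frame: the origin (TCP) lies midway between the tips of the shut fingers; the grasp point (between the pads) lies 19 mm behind it; z points along the fingers, y is the line along which they close (so a half turn about z gives the same grasp; the last joint's range is limited). The gripper opens to 88 mm and grips with 3 to 60 N. Pads are 20 mm wide; open, the fingers measure 115 mm over their backs; the gripper's body (75 mm by 178 mm) begins 61 mm behind the grasp point.
Start: joints at [-1.165, 0.423, 1.63, -0, 1.089, -0.019], TCP at [257.602, -569.426, 222.675] pointing down, gripper open.
Joint ranges: [-3, 3], [-0.9, 2.11], [0.09, 2.58], [-1.31, 4.45], [0.11, 2.69], [-2.54, 2.54]. Speed limits (rad/s): [2.39, 2.39, 3.01, 3.14, 3.14, 3.14].

### API

Orientations are given as a rotation vector (axis times angle).
In Python, from workcell import ctrl gives the robot as it stands. The module is installed in compiled form; this text tells all that it offers.
- The arm moves only by the tool servo_tool, never from a script. Its argument "increments" is a list of rows, each a list of 7 numbers: the shift along the world's x, y, z in cm, then the turn, a rotation vector about the world's x, y, z in degrees, then the opening, from -1 (shut) to 1 (fully open). A call has 1 to 20 rows; each row is the pose to reach, as a shift and turn from the pose commanded when the call began; what a row does not reach only later rows make up. A row lasts 1/12 s, in which the tool goes at most 41.7 mm and 7.16 degrees, less where a joint would pass 70% of its speed; a pose out of reach is approached as far as the arm can. A call with a gripper value outside its range is refused whole. The fingers move at their own pace and stop on an object; the grip force is fixed at half the most. Time passes only in rows, so rows that repeat a pose let the fingers close. It gives the time, the measured TCP pose, the force, the opening and the grip force at its end, in the units of the state.
- ctrl.get_obs(): the state, without advancing time (a new reading comes with each control period).
- ctrl.get_image(name): name is "scene" or "top" or "wrist"; returns a dict with "image" (480x640x3 uint8, red, green, blue), "fx", "fy", "cx", "cy" (pixels), "k1" (the pictures are not rectified: a ray, as slopes to the right and down, at radius r is drawn at 1 + k1 r^2 times it, then the intrinsics apply), "extrinsics" (4x4, takes a point from camera to world coordinates); the wrist camera has in their place "tool_from_camera" (4x4, takes a point from camera to tool coordinates, whose origin is the TCP and whose axes are the flange's). Camera axes: x right, y up, looking along -z (the intrinsics and any distortion apply to the point x, -y, -z); pixel columns grow to the right and rows downward; lengths in mm; the calibration is good to about 2 mm. A picture is of the moment at which its call begins: read the wrist's pose just before it. There is no depth.
- ctrl.close_job(): hands the job in; it is judged then, once.
The state is a dict: "t": time; "qpos": joint angles; "qvel": joint speeds; "joint_torque": joint torques, N m; "ee_pos": TCP position; "orientation": TCP orientation; "ft_force": force on the tool from outside, world axes, zero at the start; "moment": the same for the moment, N m; "width": finger opening in mm; "grasp_force": force on a finger pad.
Only numpy, scipy, OpenCV 4.12 (cv2) and the standard library are available. Lean on these libraries where they do the work, as an engineer would, in place of code of your own. Each camera call takes 0.05 s, during which the arm holds its last target. There are 200 camera calls.

### The job

Close the drying pot: with a fingertip against one of its black lugs, turn the lid round on the pot until its notch stands over the red locating pin, then press the lid down until it is fully home and level, and let go. The lid must only be pushed, never lifted, and the bones, jar and other things around stay where they are.

Things in the scene. Friction and masses are not known exactly. Their poses are not given: they have to be found in the camera images.
- pot: the drying pot: fixed steel drum, 200 mm diameter, its flat rim 70 mm above the table; origin at the centre of its underside, z up, x axis from the centre towards the red locating pin. A small brass tap sticks out on the -x side, up to 128 mm from the axis and 46 mm high.
- pot_stud (a point): top centre of the fixed brass stud, 16 mm diameter, that stands on the pot's axis up to 108 mm above the table (20 mm above the raised lid's face) and passes through the lid.
- pot_key (a point): top of the red locating pin, 72 mm from the pot's axis, 79 mm above the table. The pin is a round bar 10 mm wide lying radially on the rim from 68 to 97 mm from the axis, its rounded top 9 mm above the rim; a red plate on the drum's outside marks the same place. The raised lid hides the pin's inner part.
- lid: loose aluminium lid: disc of 160 mm diameter, about 0.45 kg, its 19 mm bore around the stud. Origin on its axis at the underside of its small feet, plate 1 to 9 mm above the origin; z up, x towards the notch. Starts level, origin 79 mm above the table (1 mm clear of the pin), notch 0.7 to 3.14 rad from the pin, either side. Turns freely both ways (2 to 6 N at a lug) and stays where left.
- gasket (a joint): how far the black rubber gasket under the lid has sunk: 0 up (start), 0.008 m fully down. It is held by friction and stays where left. A press on the lid's face of about 10 to 12 N within 40 mm of the axis sinks gasket and lid together by 8 mm (lid origin 71 mm above the table) if the notch is over the pin; otherwise the lid catches on the pin and will not go home.
- lid_notch (a point): middle of the notch, at 72 mm from the lid's axis, on the level of the lid's origin. The notch is cut in from the rim to 62 mm from the axis, 16 mm wide (3 mm play on each side of the pin), with a red stripe along each edge.
- lug_a (a point): centre of the top of the upright black lug on the lid: a radial fin 26 mm long (from 45 to 71 mm from the axis), 8 mm thick, rising 22 mm above the plate; this point is 58 mm from the lid's axis on its +y side (a quarter turn anticlockwise from the notch, seen from above). To be pushed sideways with a fingertip.
- lug_b (a point): the same on the lid's -y side, a quarter turn clockwise from the notch.
- tray: fixed aluminium tray with teal mat, 300 x 260 mm, 22 mm high, left of the pot; origin at its underside centre.
- bone_long: brown long bone, 176 mm long, 52 mm wide and 26 mm high, lying in the tray; origin at its underside centre, x along it. Leave alone.
- bone_short: darker small bone, 88 mm long, 18 mm high, lying in the tray; origin at its underside centre, x along it. Leave alone.
- jar: amber jar with white cap, 48 mm diameter, 75 mm high, standing near the pot; origin at its underside. Leave alone.
- clamp_nut: black round hand nut, 44 mm diameter, 28 mm high, standing near the pot; origin at its underside. Not needed yet: leave alone.
- caliper: steel and black caliper lying flat, 170 mm long, 12 mm high; origin under the bar's middle, x along the bar. Leave alone.
- brush: hand brush lying on the table; x along it. Leave alone.
- beaker: white plastic cup, 70 mm across, 80 mm high; origin at its underside. Leave alone.
Not all that is in view belongs to the job. There is more than one size of the lid; the job needs the smallest.

How it is judged:
By the outcome, as a careful person would: the job done as asked, in the order asked, and still so for the second after the job is handed in, with the robot touching nothing.
It also fails if it takes over 51 s, if anything falls off the work surface, if the arm or the gripper's body presses on something with over 40 N, if the wrist force passes 120 N, or if a joint passes its speed limit or range.

## Working session

There is one attempt and no reset: what is moved stays moved. The work goes in short steps, Python scripts to look and compute and a tool call to move; the robot and the scene stay as the last step left them, time stands still between calls to the robot, and variables do not carry over. Pictures are saved under pics/ and viewed, at most 12 in all, crops included, and the job is handed in when it is done.

Besides the shell and the picture viewer there is one more tool, called as name(argument=value, ...), one argument or row to a line, values as JSON. servo_tool: Moves the arm, as the interface text tells. Its arguments: {"type":"object","properties":{"increments":{"type":"array","items":{"type":"array","items":{"type":"number"}}}},"required":["increments"]}

```bash
mkdir -p pics; cat > h.py <<'E'
import numpy as np, cv2, pickle
from scipy.spatial.transform import Rotation as R
from workcell import ctrl
def grab(name,fn):
    o=ctrl.get_obs(); d=ctrl.get_image(name)
    if name=="wrist":
        T=np.eye(4);T[:3,:3]=R.from_rotvec(o["orientation"]).as_matrix();T[:3,3]=o["ee_pos"]
        d["extrinsics"]=T@np.array(d["tool_from_camera"])
    pickle.dump(d,open(f"pics/{fn}.pkl","wb")); cv2.imwrite(f"pics/{fn}.png",d["image"][:,:,::-1]); return d
def load(fn): return pickle.load(open(f"pics/{fn}.pkl","rb"))
def ray(d,u,v):
    K=np.array([[d["fx"],0,d["cx"]],[0,d["fy"],d["cy"]],[0,0,1.]])
    p=cv2.undistortPoints(np.array([[[u,v]]],float),K,np.array([d["k1"],0,0,0.]))[0,0]
    E=np.array(d["extrinsics"]); return E[:3,3],E[:3,:3]@np.array([p[0],-p[1],-1])
def at(d,u,v,z):
    o,r=ray(d,u,v); return o+r*(z-o[2])/r[2]
def proj(d,P):
    E=np.array(d["extrinsics"]);q=E[:3,:3].T@(np.array(P,float)-E[:3,3]);x,y=q[0]/-q[2],-q[1]/-q[2]
    f=1+d["k1"]*(x*x+y*y);return d["fx"]*x*f+d["cx"],d["fy"]*y*f+d["cy"]
def crop(fn,u0,v0,u1,v1,s,out):
    im=cv2.imread(f"pics/{fn}.png")[v0:v1,u0:u1]; cv2.imwrite(f"pics/{out}.png",cv2.resize(im,None,fx=s,fy=s,interpolation=cv2.INTER_CUBIC))
E
python3 -c "
from h import *
for n in ('top','scene','wrist'):
    d=grab(n,n+'0'); print(n,np.round(d['extrinsics'],2).tolist(),d['fx'],d['k1'])
print(ctrl.get_obs())
"
```

```text
top [[0.0, 1.0, -0.1, 294.89], [-1.0, -0.0, -0.01, -35.83], [-0.01, 0.1, 1.0, 1752.93], [0.0, 0.0, 0.0, 1.0]] 552.1419361734321 -0.15537762078403242
scene [[-0.02, -0.71, 0.7, 1395.78], [1.0, 0.0, 0.03, 15.49], [-0.02, 0.7, 0.71, 1031.6], [0.0, 0.0, 0.0, 1.0]] 541.040829290005 -0.02255723079209145
wrist [[0.41, 0.87, 0.28, 333.46], [-0.91, 0.39, 0.12, -534.48], [-0.0, -0.3, 0.95, 384.03], [0.0, 0.0, 0.0, 1.0]] 373.7378991690078 -0.033890496046208904
{'t': 0.15, 'qpos': array([-1.16504306e+00,  4.23686657e-01,  1.63046628e+00,  6.32273901e-06,
        1.08857546e+00, -1.90276499e-02]), 'qvel': array([ 1.08200957e-03, -2.70195382e-03, -2.37571693e-03,  1.20244825e-04,
       -2.21974863e-03,  8.06260542e-05]), 'joint_torque': array([ 5.42826565e-04, -5.44982958e+01, -2.73921007e+01,  6.44226372e-02,
        2.03621155e-02, -5.53861605e-05]), 'ee_pos': array([ 257.42590822, -569.08111218,  222.08585374]), 'orientation': array([-3.06991083e+00, -6.61999391e-01,  3.34066086e-04]), 'ft_force': array([ 0.11474952,  0.26766975, -0.92382642]), 'moment': array([0.01245533, 0.0387969 , 0.02064426]), 'grasp_force': 0.0, 'width': 87.89967223148057}
```

View pics/top0.png

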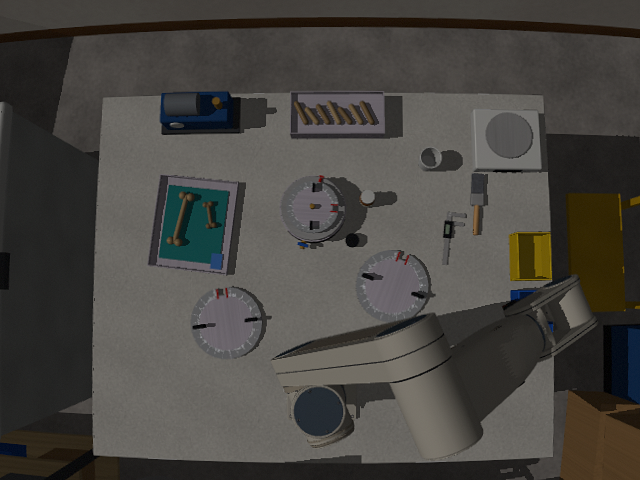

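View pics/scene0.png

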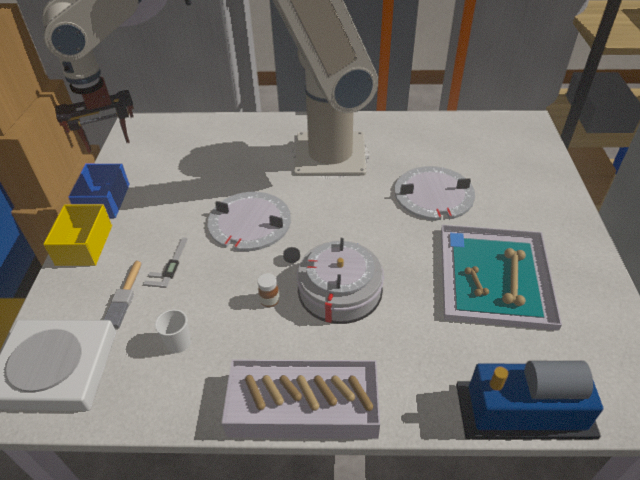

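The possible lids in the top view are the one on the pot at (313,207), and two larger ones lying on the table at (392,285) and (227,322). The smallest is the one on the pot with the brass stud, so I choose it. In the scene view it sits at (341,265), with its notch stripes at about (313,265) and the red pin plate at (329,307).

```bash
python3 -c "
from h import *
crop('top0',265,160,385,260,5,'c1'); crop('scene0',280,220,400,325,5,'c2')
a=cv2.imread('pics/c1.png');b=cv2.imread('pics/c2.png');b=cv2.resize(b,(400,350));a=cv2.resize(a,(400,333))
cv2.imwrite('pics/c1.png',cv2.imread('pics/c1.png'))
"
```

```text
(no output)
```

View pics/c1.png

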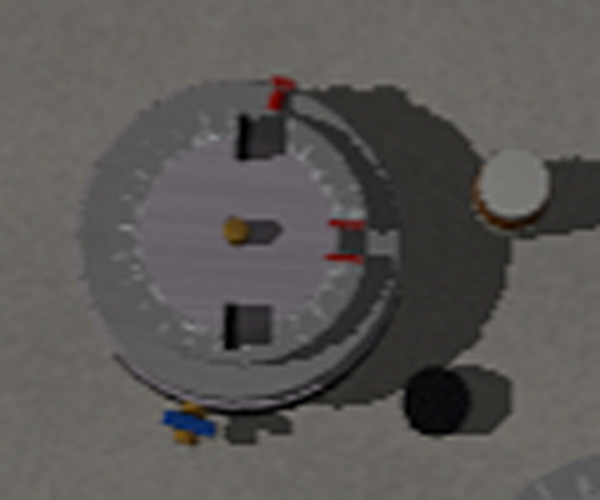

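View pics/c2.png

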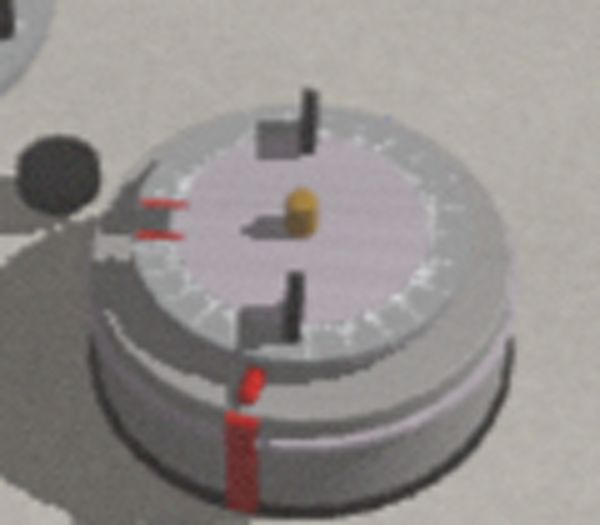

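Both crops confirm it. In c1 the stud top is at (236,230), the pin at (280,95), the stripes at (346,224) and (344,258), and the lugs at (243,137) and (232,326). In c2 the stud is at (302,197), the lug tops at (296,276) and (311,92), the pin at (253,385), and the notch at (160,219).

```bash
python3 -c "
from h import *
def T(fn,off,pts):
    d=load(fn);r={}
    for k,(x,y,z) in pts.items(): r[k]=at(d,off[0]+(x+.5)/5-.5,off[1]+(y+.5)/5-.5,z)
    for k in r: 
        v=r[k]-r['stud'];print(fn,k,np.round(r[k],1),'r',round(np.hypot(*v[:2]),1),'ang',round(np.degrees(np.arctan2(v[1],v[0])),1))
T('top0',(265,160),dict(stud=(236,230,108),pin=(282,90,79),notch=(345,241,88),lug1=(242,137,110),lug2=(231,326,110)))
T('scene0',(280,220),dict(stud=(302,197,108),pin=(253,385,79),plate=(243,417,70),notch=(160,219,88),lug1=(296,276,110),lug2=(311,92,110)))
"
```

```text
top0 stud [550.4  23.5 108. ] r 0.0 ang 0.0
top0 pin [642.3  -3.5  79. ] r 95.7 ang -16.4
top0 notch [546.7 -42.3  88. ] r 65.8 ang -93.3
top0 lug1 [607.  20. 110.] r 56.6 ang -3.5
top0 lug2 [492.   26.2 110. ] r 58.6 ang 177.3
scene0 stud [550.7  25.6 108. ] r 0.0 ang 0.0
scene0 pin [638.1   3.3  79. ] r 90.3 ang -14.3
scene0 plate [649.2  -1.2  70. ] r 102.1 ang -15.2
scene0 notch [546.3 -40.9  88. ] r 66.6 ang -93.7
scene0 lug1 [600.5  22.6 110. ] r 50.0 ang -3.5
scene0 lug2 [484.4  30.3 110. ] r 66.4 ang 175.9
```

servo_tool(
  increments=[
    [34.8,56.1,0,0,0,62,-1],
    [34.8,56.1,0,0,0,62,-1],
    [34.8,56.1,0,0,0,62,-1],
    [34.8,56.1,0,0,0,62,-1],
    [34.8,56.1,0,0,0,62,-1],
    [34.8,56.1,0,0,0,62,-1],
    [34.8,56.1,0,0,0,62,-1],
    [34.8,56.1,0,0,0,62,-1],
    [34.8,56.1,0,0,0,62,-1],
    [34.8,56.1,0,0,0,62,-1],
    [34.8,56.1,0,0,0,62,-1],
    [34.8,56.1,0,0,0,62,-1],
    [34.8,56.1,0,0,0,62,-1],
    [34.8,56.1,0,0,0,62,-1],
    [34.8,56.1,0,0,0,62,-1],
    [34.8,56.1,0,0,0,62,-1],
    [34.8,56.1,0,0,0,62,-1],
    [34.8,56.1,0,0,0,62,-1],
    [34.8,56.1,0,0,0,62,-1],
    [34.8,56.1,0,0,0,62,-1],
  ],
)

```text
t: 1.82
ee_pos: [604.7, -9.5, 222.4]
orientation: [-2.292, -2.148, 0.001]
ft_force: [-0.1, 0.1, 0.3]
width: 0.4
grasp_force: 0.0
```

```bash
python3 -c "
from h import *
d=grab('wrist','w1')
for P in [(550.5,24.5,108),(608.4,21.2,110),(492.6,27.8,110),(620,5.6,79)]: print(np.round(proj(d,P)))
print(ctrl.get_obs()['ee_pos'])"
```

```text
[244. 194.]
[321. 194.]
[166. 196.]
[336. 205.]
[604.81022185  -9.7162563  222.56430164]
```

View pics/w1.png

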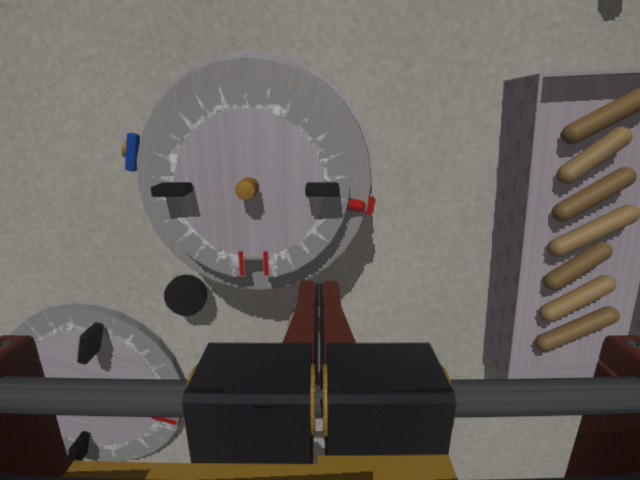

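The wrist view shows the stud at (246,188), the lugs at (322,187) and (172,187), the notch stripes at (241,262) and (266,262), and the pin at (357,205).

```bash
python3 -c "
from h import *
d=load('w1');r=dict(stud=at(d,246.5,187,108),lugA=at(d,322,187,110),lugB=at(d,172,187,110),notch=at(d,253.5,262,88),pin=at(d,357,205,77))
for k in r:
    v=r[k]-r['stud'];print(k,np.round(r[k],1),round(np.hypot(*v[:2]),1),round(np.degrees(np.arctan2(v[1],v[0])),1))
"
```

```text
stud [553.1  30.  108. ] 0.0 0.0
lugA [609.2  26.7 110. ] 56.2 -3.4
lugB [498.   34.1 110. ] 55.2 175.8
notch [547.  -37.4  88. ] 67.6 -95.1
pin [637.5   3.9  77. ] 88.4 -17.2
```

servo_tool(
  increments=[
    [0.2,0,-4,0,0,0,-1],
    [0.2,0,-8,0,0,0,-1],
    [0.2,0,-11,0,0,0,-1],
    [0.2,0,-12.7,0,0,0,-1],
    [0.2,0,-12.7,0,0,0,-1],
    [0.2,0,-12.7,0,0,0,-1],
  ],
)

```text
t: 2.37
ee_pos: [606.8, -9.5, 95.3]
orientation: [-2.292, -2.147, 0.002]
ft_force: [-0.4, -0.8, 1.2]
width: 0.5
grasp_force: 0.0
```

```bash
python3 -c "
import numpy as np
C=np.array([551.5,27]);s=np.array([607.6,-8.4])
for t in [-12,-8,-3.4]+list(range(0,73,4)):
    a=np.radians(t);p=C+57*np.array([np.cos(a),np.sin(a)])-14*np.array([-np.sin(a),np.cos(a)])
    print(t,np.round((p-s)/10,1),round(t+3.4))
"
```

```text
-12 [-0.3  1. ] -9
-8 [-0.2  1.4] -5
-3.4 [-0.   1.8] 0
0 [0.1 2.1] 3
4 [0.2 2.5] 7
8 [0.2 2.9] 11
12 [0.3 3.4] 15
16 [0.3 3.8] 19
20 [0.2 4.2] 23
24 [0.2 4.6] 27
28 [0.1 5. ] 31
32 [-0.   5.4] 35
36 [-0.2  5.8] 39
40 [-0.3  6.1] 43
44 [-0.5  6.5] 47
48 [-0.8  6.8] 51
52 [-1.   7.2] 55
56 [-1.3  7.5] 59
60 [-1.5  7.8] 63
64 [-1.9  8. ] 67
68 [-2.2  8.3] 71
72 [-2.5  8.5] 75
```

servo_tool(
  increments=[
    [0,0.8,0,0,0,0,-1],
    [0,1.4,0,0,0,0,-1],
    [0,1.8,0,0,0,0,-1],
    [0.1,2.1,0,0,0,3,-1],
    [0.2,2.5,0,0,0,7,-1],
    [0.2,2.9,0,0,0,11,-1],
    [0.3,3.4,0,0,0,15,-1],
    [0.3,3.8,0,0,0,19,-1],
    [0.2,4.2,0,0,0,23,-1],
    [0.2,4.6,0,0,0,27,-1],
    [0.1,5.0,0,0,0,31,-1],
    [0,5.4,0,0,0,35,-1],
  ],
)

```text
t: 3.37
ee_pos: [609.1, 45.8, 97.5]
orientation: [1.531, 2.739, 0.002]
ft_force: [1.6, -4.0, 1.7]
width: 0.5
grasp_force: 1.8
```

servo_tool(
  increments=[
    [-0.2,0.4,0,0,0,4,-1],
    [-0.3,0.7,0,0,0,8,-1],
    [-0.5,1.1,0,0,0,12,-1],
    [-0.8,1.4,0,0,0,16,-1],
    [-1.0,1.8,0,0,0,20,-1],
    [-1.3,2.1,0,0,0,24,-1],
    [-1.5,2.4,0,0,0,28,-1],
    [-1.9,2.6,0,0,0,32,-1],
    [-2.2,2.9,0,0,0,36,-1],
    [-2.2,2.9,0,0,0,36,-1],
    [-2.2,2.9,0,0,0,36,-1],
  ],
)

```text
t: 4.28
ee_pos: [586.1, 75.2, 96.7]
orientation: [0.619, 3.078, 0.001]
ft_force: [1.1, -0.3, -0.1]
width: 0.4
grasp_force: 0.2
```

```bash
python3 -c "
from h import *
d=grab('wrist','w2');grab('scene','s2')
o=ctrl.get_obs();print(o['ee_pos'],o['ft_force'])
crop('s2',280,200,400,310,5,'s2c')"
```

```text
[585.96662007  74.86196996  96.2162333 ] [0.53875587 0.08865929 0.4536282 ]
```

View pics/s2c.png

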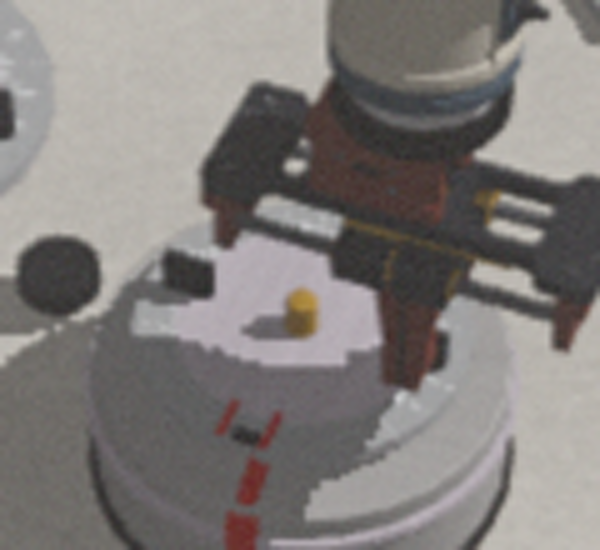

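The crop shows the notch stripes at (229,416) and (272,428), almost in line with the pin at (253,482). The stud is at (302,297).

```bash
cat > m.py <<'E'
from h import *
import sys
def meas(fn,off,s,stud,s1,s2,pin,zl=88):
    d=load(fn);f=lambda p,z:at(d,off[0]+(p[0]+.5)/s-.5,off[1]+(p[1]+.5)/s-.5,z)[:2]
    c=f(stud,108);n=(f(s1,zl)+f(s2,zl))/2;p=f(pin,78)
    a=lambda v:np.degrees(np.arctan2(v[1],v[0]))
    print(fn,'c',c.round(1),'notch r',np.hypot(*(n-c)).round(1),a(n-c).round(1),'width',np.hypot(*(f(s1,zl)-f(s2,zl))).round(1),'pin r',np.hypot(*(p-c)).round(1),a(p-c).round(1))
E
python3 -c "
from m import *
meas('s2',(280,200),5,(302,297),(229,417),(272,428),(252,482))
crop('w2',0,0,640,480,1,'x')
d=load('w2')
for P in [(551.5,27,108),(621,7,88),(640,2,78)]: print(np.round(proj(d,P)))"
```

```text
s2 c [550.7  25.6] notch r 63.2 -21.9 width 20.5 pin r 88.0 -15.0
[188. 287.]
[229. 390.]
[240. 405.]
```

View pics/w2.png

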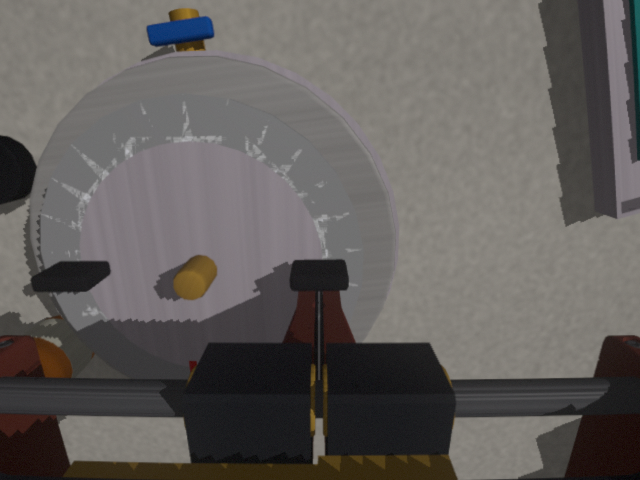

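servo_tool(
  increments=[
    [-0.1,0.1,0,0,0,2,-1],
    [-0.3,0.2,0,0,0,4,-1],
    [-0.5,0.3,0,0,0,6,-1],
    [-0.5,0.3,0,0,0,6,-1],
    [-0.5,0.3,0,0,0,6,-1],
    [0.6,0,0,0,0,6,-1],
    [0.8,-0.1,0,0,0,6,-1],
    [0.8,-0.1,4,0,0,6,-1],
    [0.8,-0.1,8,0,0,6,-1],
    [0.8,-0.1,12.7,0,0,6,-1],
    [2.0,-4,12.7,0,0,-30,-1],
    [2.0,-8.4,12.7,0,0,-71,-1],
    [2.0,-8.4,12.7,0,0,-71,-1],
    [2.0,-8.4,12.7,0,0,-71,-1],
    [2.0,-8.4,12.7,0,0,-71,-1],
    [2.0,-8.4,12.7,0,0,-71,-1],
    [2.0,-8.4,12.7,0,0,-71,-1],
    [2.0,-8.4,12.7,0,0,-71,-1],
    [2.0,-8.4,12.7,0,0,-71,-1],
    [2.0,-8.4,12.7,0,0,-71,-1],
  ],
)

```text
t: 6.05
ee_pos: [605.7, -9.7, 222.4]
orientation: [-2.196, -2.246, 0.001]
ft_force: [-0.0, -0.6, -0.4]
width: 0.8
grasp_force: 0.0
```

servo_tool(
  increments=[
    [0,0,0,0,0,0,-1],
    [0,0,0,0,0,0,-1],
    [0,0,0,0,0,0,-1],
  ],
)

```text
t: 6.3
ee_pos: [605.7, -9.5, 222.5]
orientation: [-2.184, -2.258, 0.0]
ft_force: [0.3, 0.4, -0.6]
width: 0.5
grasp_force: 0.0
```

```bash
python3 -c "
from h import *
d=grab('wrist','w3');grab('scene','s3')
o=ctrl.get_obs();print(o['ee_pos'],o['ft_force'])
crop('w3',130,80,390,275,3,'w3c')"
```

```text
[605.61435766  -9.50643108 222.59597561] [0.715935   0.20049047 0.03941726]
```

View pics/w3c.png

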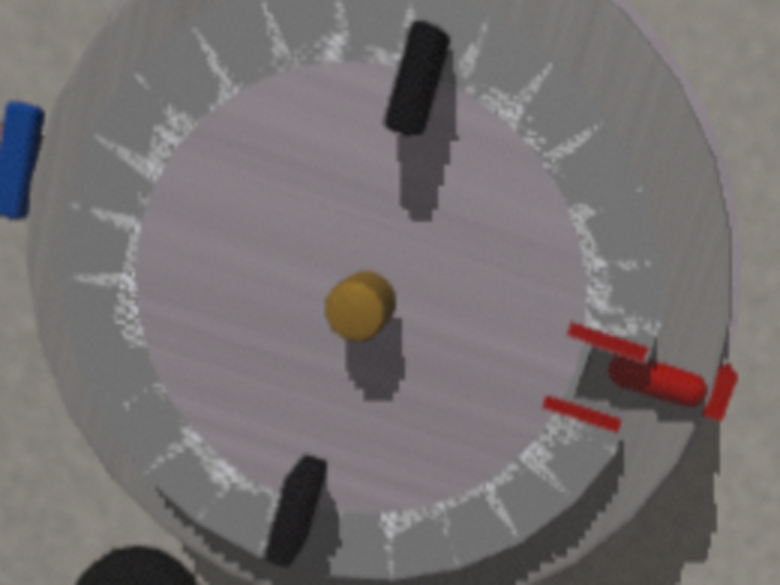

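The crop shows the stud top at (357,308). The stripes run (570,329)–(645,354) and (545,403)–(618,425), and the pin runs (627,373)–(695,389). The pin sits slightly nearer the upper stripe.

```bash
python3 -c "
from h import *
d=load('w3');f=lambda x,y,z:at(d,130+(x+.5)/3-.5,80+(y+.5)/3-.5,z)[:2]
c=f(357,308,108)
n1=[f(570,329,88),f(645,354,88)];n2=[f(545,403,88),f(618,425,88)];pi=[f(627,373,79),f(695,389,79)]
la=f(432,30,110),f(406,125,110)
lb=f(312,465,110),f(282,555,110)
a=lambda v:np.degrees(np.arctan2(v[1],v[0])).round(1)
ni=(n1[0]+n2[0])/2;no=(n1[1]+n2[1])/2
print('c',c,'ni',np.hypot(*(ni-c)),a(ni-c),'no',np.hypot(*(no-c)),a(no-c),'stripe dirs',a(n1[1]-n1[0]),a(n2[1]-n2[0]),'w',np.hypot(*(n1[1]-n2[1])))
for p in pi: print('pin',np.hypot(*(p-c)),a(p-c))
print('pin dir',a(pi[1]-pi[0]))
LA=(la[0]+la[1])/2;LB=(lb[0]+lb[1])/2
print('lugs',LA,LB,'axis',a(LA-LB),'mid',(LA+LB)/2)
m=(no+ni)/2;e=(no-ni)/np.hypot(*(no-ni))
for p in pi: print('lateral of pin vs notch line (+=ccw)',e[0]*(p-m)[1]-e[1]*(p-m)[0])
"
```

```text
c [552.1251916   28.29966801] ni 52.916067107074504 -19.1 no 73.94874922606704 -18.2 stripe dirs -16.6 -15.3 w 20.916119589142443
pin 72.33437707792112 -16.5
pin 91.875724412984 -15.4
pin dir -11.5
lugs [567.93568854  82.72827467] [535.60639782 -24.72768308] axis 73.3 mid [551.77104318  29.00029579]
lateral of pin vs notch line (+=ccw) 2.3130322173329243
lateral of pin vs notch line (+=ccw) 3.847990392454261
```

```bash
cat > red.py <<'E'
from h import *
def red(fn,u0,v0,u1,v1):
    d=load(fn);im=d['image'][v0:v1,u0:u1].astype(int)
    m=((im[:,:,0]>1.8*im[:,:,1])&(im[:,:,0]>1.8*im[:,:,2])&(im[:,:,0]>60)).astype(np.uint8)
    n,l,st,ce=cv2.connectedComponentsWithStats(m,connectivity=8)
    for i in range(1,n):
        if st[i,4]<6: continue
        ys,xs=np.where(l==i); q=[ce[i][0]+u0,ce[i][1]+v0]
        pts=np.array([at(d,x+u0,y+v0,88 ) for x,y in zip(xs,ys)])[:,:2]
        w,V=np.linalg.eigh(np.cov(pts.T));e=V[:,1];e=e*np.sign(e[0])
        print(fn,np.round(q,1),st[i,4],'@88',at(d,*q,88)[:2].round(1),'@78',at(d,*q,78)[:2].round(1),'dir',np.degrees(np.arctan2(e[1],e[0])).round(1),'len',(3.46*w[1]**.5).round(1))
E
python3 -c "
from red import *
red('s3',300,240,370,325);red('w3',300,170,390,230);
d=grab('top','t3');red('t3',300,170,360,225)"
```

```text
s3 [327.  284.7] 7 @88 [611.1  -4.1] @78 [602.8  -4.3] dir -17.4 len 19.1
s3 [335.5 286.9] 10 @88 [617.5  15.1] @78 [609.2  15.1] dir -17.5 len 17.5
s3 [330.1 295.7] 33 @88 [642.7   3.2] @78 [634.8   3.1] dir -12.1 len 24.3
s3 [328.  311.8] 100 @88 [687.   -1.1] @78 [679.5  -1.3] dir 1.6 len 52.7
w3 [344.3 202.6] 455 @88 [625.5  11. ] @78 [626.2   8.9] dir -26.9 len 35.4
w3 [369.8 210.6] 116 @88 [646.6   5.1] @78 [648.    2.8] dir 76.3 len 14.7
w3 [323.8 217.4] 115 @88 [609.3  -1.9] @78 [609.6  -4.4] dir -17.0 len 21.7
```

servo_tool(
  increments=[
    [-0.6,4,0,0,0,40,-1],
    [-1.2,8.4,0,0,0,79,-1],
    [-1.2,8.4,0,0,0,79,-1],
    [-1.2,8.4,0,0,0,79,-1],
    [-1.2,8.4,0,0,0,79,-1],
    [-1.2,8.4,0,0,0,79,-1],
    [-1.2,8.4,0,0,0,79,-1],
    [-1.2,8.4,0,0,0,79,-1],
    [-1.2,8.4,0,0,0,79,-1],
    [-1.2,8.4,0,0,0,79,-1],
    [-1.2,8.4,0,0,0,79,-1],
    [-1.2,8.4,0,0,0,79,-1],
    [-1.2,8.4,-4,0,0,79,-1],
    [-1.2,8.4,-8,0,0,79,-1],
    [-1.2,8.4,-11,0,0,79,-1],
    [-1.2,8.4,-12.7,0,0,79,-1],
    [-1.2,8.4,-12.7,0,0,79,-1],
  ],
)

```text
t: 7.87
ee_pos: [590.7, 74.3, 91.6]
orientation: [-0.258, -3.124, 0.002]
ft_force: [-0.4, 0.5, 0.2]
width: 0.5
grasp_force: 0.0
```

servo_tool(
  increments=[
    [-0.7,0.2,0,0,0,0,-1],
    [-1.1,0.3,0,0,0,0,-1],
    [-1.3,0.35,0,0,0,0,-1],
    [-1.4,0.4,0,0,0,0,-1],
    [-1.5,0.4,0,0,0,0,-1],
    [-1.5,0.4,0,0,0,0,-1],
    [-1.5,0.4,0,0,0,0,-1],
    [-1.5,0.4,0,0,0,0,-1],
  ],
)

```text
t: 8.53
ee_pos: [579.4, 78.6, 96.3]
orientation: [0.254, 3.13, 0.001]
ft_force: [2.4, -0.5, 1.0]
width: 0.5
grasp_force: 1.1
```

```bash
python3 -c "
from red import *
grab('scene','s4');red('s4',300,240,370,325);o=ctrl.get_obs();print(o['ee_pos'],o['ft_force'])"
```

```text
s4 [328.5 284.5] 6 @88 [610.5  -0.7] @78 [602.2  -0.9] dir -10.9 len 19.3
s4 [330.3 295.5] 30 @88 [642.3   3.6] @78 [634.3   3.5] dir -12.2 len 26.6
s4 [328.  311.7] 101 @88 [686.8  -1.2] @78 [679.3  -1.4] dir 1.9 len 52.8
[579.30692198  78.61265176  96.18685788] [2.20774155 0.47160603 2.12663643]
```

servo_tool(
  increments=[
    [1.2,-0.3,0,0,0,0,-1],
    [1.2,-0.3,0,0,0,0,-1],
    [1.2,-0.3,4,0,0,0,-1],
    [1.2,-0.3,8,0,0,0,-1],
    [1.2,-0.3,12.7,0,0,0,-1],
    [2,-4,12.7,0,0,-40,-1],
    [2.7,-8.8,12.7,0,0,-79,-1],
    [2.7,-8.8,12.7,0,0,-79,-1],
    [2.7,-8.8,12.7,0,0,-79,-1],
    [2.7,-8.8,12.7,0,0,-79,-1],
    [2.7,-8.8,12.7,0,0,-79,-1],
    [2.7,-8.8,12.7,0,0,-79,-1],
    [2.7,-8.8,12.7,0,0,-79,-1],
    [2.7,-8.8,12.7,0,0,-79,-1],
    [2.7,-8.8,12.7,0,0,-79,-1],
    [2.7,-8.8,12.7,0,0,-79,-1],
    [2.7,-8.8,12.7,0,0,-79,-1],
    [2.7,-8.8,12.7,0,0,-79,-1],
    [2.7,-8.8,12.7,0,0,-79,-1],
    [2.7,-8.8,12.7,0,0,-79,-1],
  ],
)

```text
t: 10.25
ee_pos: [605.3, -9.4, 222.5]
orientation: [-2.185, -2.257, 0.001]
ft_force: [-1.0, -0.0, -0.4]
width: 0.4
grasp_force: 0.0
```

```bash
python3 -c "
from red import *
grab('wrist','w5');grab('scene','s5');red('w5',300,170,390,230);red('s5',300,240,370,325);o=ctrl.get_obs();print(o['ee_pos'],o['ft_force'])
crop('w5',230,120,390,240,5,'w5c')"
```

```text
w5 [333.4 190.6] 135 @88 [615.9  20.7] @78 [616.3  18.9] dir -14.8 len 21.7
w5 [349.4 206.3] 334 @88 [629.4   8.3] @78 [630.3   6.1] dir -15.3 len 25.3
w5 [370.2 210.7] 116 @88 [646.6   5.2] @78 [648.    2.9] dir 76.2 len 14.9
w5 [325.7 214.7] 114 @88 [6.105e+02 6.000e-01] @78 [610.8  -1.8] dir -14.2 len 21.9
s5 [328.3 284.9] 7 @88 [611.5  -1.2] @78 [603.2  -1.3] dir -14.4 len 20.4
s5 [337.  286.7] 11 @88 [617.   18.5] @78 [608.7  18.5] dir -14.9 len 17.5
s5 [330.2 295.4] 36 @88 [641.9   3.5] @78 [633.9   3.3] dir -12.3 len 25.8
s5 [328.  311.5] 98 @88 [686.4  -1.1] @78 [678.8  -1.3] dir 1.2 len 52.5
[605.51059637  -9.4053697  222.61698999] [-0.00915813 -0.32829176 -0.31827722]
```

View pics/w5c.png

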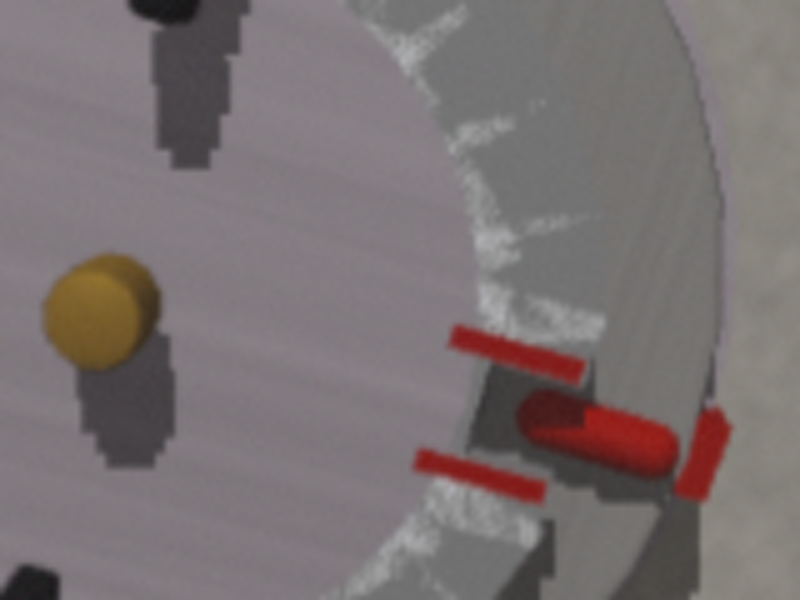

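The pin now lies centred between the stripes. They run (450,335)–(583,372) and (415,460)–(543,493) with the pin at (535,412)–(665,455), and the lateral error is about 0.2 mm in both cameras. Next I press down with the fingers either side of the stud.

servo_tool(
  increments=[
    [-5.4,3.6,0,0,0,0,-0.12],
    [-5.4,3.6,0,0,0,0,-0.12],
    [-5.4,3.6,0,0,0,0,-0.12],
    [-5.4,3.6,-4,0,0,0,-0.12],
    [-5.4,3.6,-8,0,0,0,-0.12],
    [-5.4,3.6,-10,0,0,0,-0.12],
    [-5.4,3.6,-10.5,0,0,0,-0.12],
    [-5.4,3.6,-10.5,0,0,0,-0.12],
    [-5.4,3.6,-10.5,0,0,0,-0.12],
    [-5.4,3.6,-10.5,0,0,0,-0.12],
  ],
)

```text
t: 11.18
ee_pos: [553.1, 26.5, 119.3]
orientation: [2.186, 2.253, 0.003]
ft_force: [-0.6, 0.3, 0.1]
width: 38.7
grasp_force: 0.0
```

```bash
python3 -c "
from h import *
d=grab('wrist','w6');o=ctrl.get_obs();print(o['ee_pos'],o['ft_force'],o['width'])
crop('w6',120,140,520,440,2,'w6c')"
```

```text
[553.13340095  26.52719737 119.4403027 ] [ 0.09983178 -0.39731567  0.27396438] 38.34377616096041
```

View pics/w6c.png

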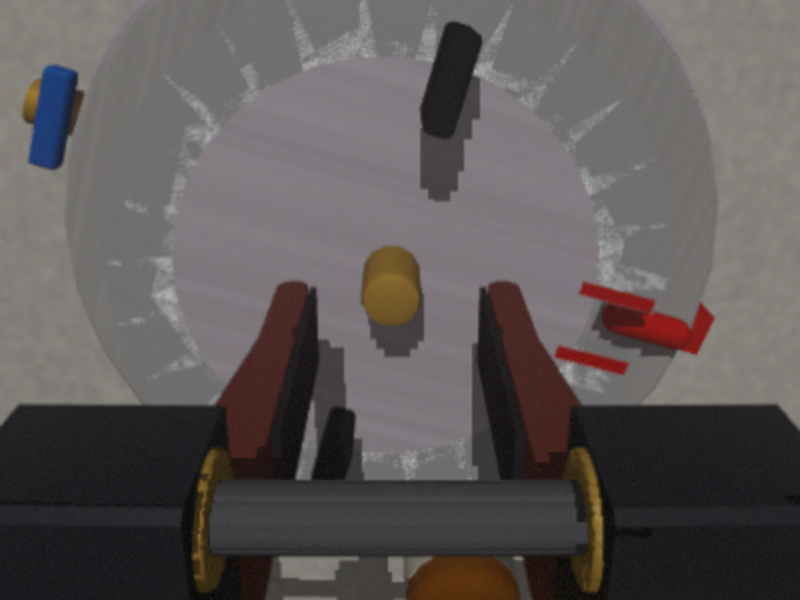

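The tips are at (292,285) and (505,285), with the stud between them at (391,300), about 2 mm left of middle. I will correct that and press.

servo_tool(
  increments=[
    [-0.2,0,-0.8,0,0,0,-0.12],
    [-0.2,0,-1.6,0,0,0,-0.12],
    [-0.2,0,-2.4,0,0,0,-0.12],
    [-0.2,0,-2.4,0,0,0,-0.12],
    [-0.2,0,-2.4,0,0,0,-0.12],
  ],
)

```text
t: 11.65
ee_pos: [549.0, 26.6, 92.9]
orientation: [-2.187, -2.254, 0.002]
ft_force: [-0.3, -0.4, 0.5]
width: 38.6
grasp_force: 0.0
```

servo_tool(
  increments=[
    [0,0,-0.15,0,0,0,-0.12],
    [0,0,-0.3,0,0,0,-0.12],
    [0,0,-0.45,0,0,0,-0.12],
    [0,0,-0.6,0,0,0,-0.12],
    [0,0,-0.75,0,0,0,-0.12],
    [0,0,-0.75,0,0,0,-0.12],
  ],
)

```text
t: 12.15
ee_pos: [549.8, 26.6, 86.8]
orientation: [2.188, 2.254, 0.0]
ft_force: [-2.3, -0.8, 6.2]
width: 38.6
grasp_force: 3.2
```

servo_tool(
  increments=[
    [0,0,-0.15,0,0,0,-0.12],
    [0,0,-0.3,0,0,0,-0.12],
    [0,0,-0.45,0,0,0,-0.12],
    [0,0,-0.6,0,0,0,-0.12],
    [0,0,-0.6,0,0,0,-0.12],
  ],
)

```text
t: 12.57
ee_pos: [549.8, 26.6, 81.0]
orientation: [2.187, 2.254, 0.001]
ft_force: [-2.9, -0.7, 8.2]
width: 38.4
grasp_force: 4.5
```

Sinking at 8 N, so I keep going down to the stop.

servo_tool(
  increments=[
    [0,0,-0.1,0,0,0,-0.12],
    [0,0,-0.2,0,0,0,-0.12],
    [0,0,-0.3,0,0,0,-0.12],
    [0,0,-0.3,0,0,0,-0.12],
    [0,0,-0.3,0,0,0,-0.12],
  ],
)

```text
t: 12.98
ee_pos: [550.0, 26.6, 79.6]
orientation: [2.187, 2.254, 0.001]
ft_force: [-7.3, -0.0, 26.4]
width: 38.9
grasp_force: 12.8
```

It bottomed at 79.6 mm, against 80 mm expected. I back off straight up and check.

servo_tool(
  increments=[
    [0,0,0.3,0,0,0,-0.12],
    [0,0,1,0,0,0,-0.12],
    [0,0,3,0,0,0,-0.12],
    [0,0,6,0,0,0,-0.12],
    [0,0,10,0,0,0,-0.12],
    [0,0,14,0,0,0,-0.12],
    [5,-3.6,14.5,0,0,0,-0.12],
    [5,-3.6,14.5,0,0,0,-0.12],
    [5,-3.6,14.5,0,0,0,-0.12],
    [5,-3.6,14.5,0,0,0,-0.12],
    [5,-3.6,14.5,0,0,0,-0.12],
    [5,-3.6,14.5,0,0,0,-0.12],
  ],
)

```text
t: 13.98
ee_pos: [598.3, -8.9, 221.3]
orientation: [-2.186, -2.254, 0.002]
ft_force: [-0.9, -1.0, -0.0]
width: 38.5
grasp_force: 0.0
```

```bash
python3 -c "
from red import *
d=grab('wrist','w7');grab('scene','s7');red('w7',300,150,390,240);red('s7',300,240,370,325);o=ctrl.get_obs();print(o['t'],o['ee_pos'],o['ft_force'])
a=np.array(load('w7')['image'])[100:260,140:380,::-1];b=np.array(load('s7')['image'])[220:325,280:400,::-1]
a=cv2.resize(a,(480,320),interpolation=2);b=cv2.resize(b,None,fx=320/105,fy=320/105,interpolation=2)
cv2.imwrite('pics/f7.png',cv2.resize(np.hstack([a,b[:, :320]]),(800,320)))"
```

```text
w7 [341.9 189.9] 129 @88 [615.3  22.2] @78 [616.   20.4] dir -14.7 len 20.8
w7 [357.8 207.2] 343 @88 [628.9   8.5] @78 [630.    6.3] dir -16.1 len 25.6
w7 [378.8 211.8] 115 @88 [646.1   5.2] @78 [647.8   2.9] dir 76.0 len 14.7
w7 [334.4 213.6] 110 @88 [610.1   2.6] @78 [6.106e+02 2.000e-01] dir -14.3 len 20.9
s7 [336.9 289. ] 12 @88 [623.6  18.3] @78 [615.4  18.3] dir -14.6 len 19.2
s7 [330.5 295.2] 38 @88 [641.4   4. ] @78 [633.4   3.8] dir -16.9 len 26.4
s7 [328.  311.7] 101 @88 [686.7  -1.1] @78 [679.2  -1.3] dir 1.3 len 53.1
14.0833 [598.60317169  -8.84716246 221.60039517] [-0.52177496  0.09677379  0.07067621]
```

View pics/f7.png

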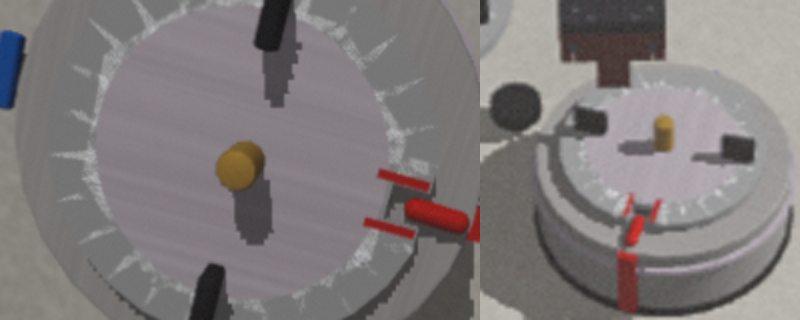

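The final view shows the pin seated between the stripes at (405,180) and (390,228). The scene stripe has shifted 6.6 mm at z=88, which corresponds to an 8 mm drop. The robot is clear, so I hand in.

```bash
python3 -c "
from workcell import ctrl
print(ctrl.close_job())"
```

```text
the job is handed in; nothing more can be done
None
```

The lid was turned until its notch stood over the red pin, pressed down about 8 mm until it stopped at its home height, and released; I handed the job in at about 14 s with the arm clear of everything.

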